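Fetch the tape roll from among the display pieces

TASK

A roll of tape has been left on the launch board, shut in by three upright display pieces. First stand all three pieces upright on the empty side plank, leaving the roll on the board; then slip the roll flat over the post of the tape stand while they wait there, and finally put each piece back upright on the same black pad where it stood at the start. Do not knock any piece over, and leave the torch and the small carton alone.

Things in the scene. Friction and masses are not known exactly. Their poses are not given: they have to be found in the camera images.
- tall_tube: Tall round white paper tube with a black cap: 40 mm in diameter (cap 41), 160 mm tall in all, on a square black foot 52 x 52 x 8 mm. About 0.18 kg. Origin: centre of the underside; z up, x and y along the foot's edges. Stands on one of the launch board's three pads.
- square_box: Upright square cardboard box, 46 x 46 mm, 130 mm tall, with no foot. About 0.2 kg. Origin: centre of the underside; z up, x and y along its edges. Stands on one of the three pads, nearly square with the board (within 0.05 rad).
- short_tube: Short, thick round cardboard tube: 48 mm in diameter, 105 mm tall in all, on a square black foot 52 x 52 x 8 mm. About 0.18 kg. Origin: centre of the underside; z up, x and y along the foot's edges. Stands on one of the three pads.
- tape_roll: Small roll of off-white tape lying flat (hole upright): outer diameter 56 mm, hole 34 mm, 45 mm tall, about 0.09 kg. Origin: centre of the underside; z up. Lies on the launch board between the three pieces, about 60 mm from each of their centres. While they stand there they leave hardly any room for a gripper's body.
- launch_board: Fixed plywood board, 190 (x) x 220 (y) x 18 mm thick, with a blue strip along its edge nearest the robot. Origin: centre of the underside; top 18 mm above it. Three black 58 mm square pads (flush, flat marks) have their centres at (-32, 0), (30, 60) and (30, -60) mm in its frame; the roll starts at about (30, 0). Which piece stands on which pad changes from start to start, and each piece stands within 3 mm of its pad's centre.
- side_plank: The side area: fixed, empty plank of light wood, 290 (x) x 120 (y) x 18 mm thick, its long side pointing roughly ahead of the robot; it lies to the left or the right of the launch board. Origin: centre of the underside; top 18 mm above it. Room for the three pieces in a row along its x axis.
- tape_stand: Fixed tape stand on the other side of the board from the plank: a round dark steel base, 90 mm in diameter and 12 mm thick, with an upright round steel post in the middle, 14 mm in diameter, rising 40 mm above the base (52 mm above the table). Origin: centre of the underside.
- torch: Bystander, leave alone: small pocket torch lying near the far end of the work, black with a steel head, 90 mm long, 30 mm across its head. Origin: on the table under its middle; x towards its head.
- small_carton: Bystander, leave alone: closed cardboard carton, 60 (x) x 50 (y) x 45 mm tall, standing free on the table at the far end of the work. Origin: centre of the underside.
Mind the look-alikes: they are no part of the job. What is shaped like the tape_roll but green or purple is not meant.

How it is judged:
On the way, in this order (a step that is already met when the one before it is completed fails the run):
1. all three pieces stand upright and released on the side plank, the roll still on the launch board (x of tall_tube in the frame of side_plank between -0.135 and 0.135 m and y of tall_tube in the frame of side_plank between -0.05 and 0.05 m and z of tall_tube in the frame of side_plank between 0.013 and 0.023 m and angle between each of tall_tube, square_box, short_tube's own z axis and vertical below 0.1 rad and linear speed of each of tall_tube, square_box, short_tube below 0.02 m/s and contact force between each of tall_tube, square_box, short_tube and the fingers below 0.1 N and x of square_box in the frame of side_plank between -0.135 and 0.135 m and y of square_box in the frame of side_plank between -0.05 and 0.05 m and z of square_box in the frame of side_plank between 0.013 and 0.023 m and x of short_tube in the frame of side_plank between -0.135 and 0.135 m and y of short_tube in the frame of side_plank between -0.05 and 0.05 m and z of short_tube in the frame of side_plank between 0.013 and 0.023 m and x of tape_roll in the frame of launch_board between -0.095 and 0.095 m and y of tape_roll in the frame of launch_board between -0.11 and 0.11 m and z of tape_roll in the frame of launch_board below 0.04 m), for 0.2 s.
2. the roll sits flat over the post of the tape stand, released, while the three pieces wait on the plank (horizontal distance between tape_roll and tape_stand below 0.0125 m and z of tape_roll in the frame of tape_stand between 0.007 and 0.017 m and angle between each of tape_roll, tall_tube, square_box, short_tube's own z axis and vertical below 0.1 rad and linear speed of each of tape_roll, tall_tube, square_box, short_tube below 0.02 m/s and contact force between each of tape_roll, tall_tube, square_box, short_tube and the fingers below 0.1 N and x of tall_tube in the frame of side_plank between -0.135 and 0.135 m and y of tall_tube in the frame of side_plank between -0.05 and 0.05 m and z of tall_tube in the frame of side_plank between 0.013 and 0.023 m and x of square_box in the frame of side_plank between -0.135 and 0.135 m and y of square_box in the frame of side_plank between -0.05 and 0.05 m and z of square_box in the frame of side_plank between 0.013 and 0.023 m and x of short_tube in the frame of side_plank between -0.135 and 0.135 m and y of short_tube in the frame of side_plank between -0.05 and 0.05 m and z of short_tube in the frame of side_plank between 0.013 and 0.023 m), for 0.2 s.
At the end, for the whole second after the job is handed in: The roll lies flat on the stand's base with the post through it (centre within 12.5 mm of the post, 5 mm in height), and each piece stands upright (within 0.1 rad) within 14 mm of where that same piece stood at the start; all released and at rest (horizontal distance between tape_roll and tape_stand below 0.0125 m and z of tape_roll in the frame of tape_stand between 0.007 and 0.017 m and angle between each of tape_roll, tall_tube, square_box, short_tube's own z axis and vertical below 0.1 rad and linear speed of each of tape_roll, tall_tube, square_box, short_tube below 0.02 m/s and contact force between each of tape_roll, tall_tube, square_box, short_tube and the fingers below 0.1 N and distance of each of tall_tube, square_box, short_tube from where it was at the start of the episode below 0.014 m); the robot touches nothing.
It fails at once if a piece is knocked over (tilted more than 0.7 rad) (angle between any of tall_tube, square_box, short_tube's own z axis and vertical above 0.7 rad).
It fails at once if the torch or the small carton is moved by more than 20 mm (distance of any of torch, small_carton from where it was at the start of the episode above 0.02 m).
It also fails if it takes over 144 s, if anything falls off the work surface, if the arm or the gripper's body presses on something with over 40 N, if the wrist force passes 120 N, or if a joint passes its speed limit or range.

ROBOT

A 6-joint arm with a two-finger parallel gripper is mounted at the origin on the work surface. World frame = base frame: x ahead of the robot, y to its left, z up, the work surface at z = 0. Lengths are in m, angles in rad, forces in N, time in s.
With the tool pointing down it reaches from about 0.275 to 0.75 m from the base axis. Payload 10.2 kg.
Tool frame: the origin (TCP) lies midway between the tips of the shut fingers; the grasp point (between the pads) lies 19 mm behind it (bot.grasp_offset is the distance from the TCP to the grasp point, in m); y points along the fingers, x is the direction in which the jaws open and shut, and the axes are right-handed (so a half turn about y gives the same grasp; the last joint's range is limited). The gripper opens to 88 mm and grips with 3 to 60 N. Pads are 18 mm wide; open, the fingers measure 123 mm over their backs; the gripper's body (75 mm by 187 mm) begins 45 mm behind the grasp point.
Start: joints at [-1.377, 0.313, 1.498, -0, 1.331, -0.223], TCP at [0.213, -0.48, 0.239] pointing down, gripper open.
Joint ranges: [-2.94, 2.94], [-0.97, 2.17], [0.19, 2.56], [-1.23, 4.37], [0.02, 3.11], [-2.88, 2.88]. Speed limits (rad/s): [2.39, 2.39, 3.01, 3.14, 3.14, 3.14].

INTERFACE

Orientations are given as a rotation vector (axis times angle).
In Python, from station import status, snapshot, bot gives the robot as it stands.
- The arm moves only by the shell command python3 -m inch 'ROWS' [FORCE]. ROWS is text: rows parted by semicolons, each of 5 numbers parted by spaces: the opening in per cent of the stroke, from 0 (shut) to 100 (fully open), then the shift along the tool's x, y, z in mm, then the turn about the tool's y in degrees. A call has 1 to 20 rows; each row shifts and turns the commanded pose from where the row before left it, along the tool's axes as they then stand; what a row does not reach is not made up. A row lasts 1/8 s, in which the tool goes at most 62.5 mm and 10.7 degrees, less where a joint would pass 70% of its speed; a pose out of reach is approached as far as the arm can. A call with a gripper value outside its range is refused whole. The fingers move at their own pace and stop on an object; FORCE is the grip in N (left out, the last holds). Time passes only in rows, so rows that do not move let the fingers close. It gives the time, the measured TCP pose, the force and the opening at its end, in the units of the state.
- status.state(): the state, without advancing time (a new reading comes with each control period).
- snapshot(name): name is "side" or "top"; returns a dict with "pixels" (420x560x3 uint8, red, green, blue), "camera_matrix" (3x3 intrinsics, pixels), "R" (3x3) and "t" (3): a world point X has camera coordinates R X + t. Camera axes: x right, y down, z forward; pixel columns grow to the right and rows downward; lengths in m; the calibration is good to about 2 mm. A picture is of the moment at which its call begins. There is no depth.
- bot.close_job(): hands the job in, once; it reports no verdict.
The state is a dict: "time_s": time; "joint_positions": joint angles; "joint_vel": joint speeds; "joint_torque": joint torques, N m; "position": TCP position; "tcp_rot": TCP orientation; "ft_force": force on the tool from outside, world axes, zero at the start; "torque": the same for the moment, N m; "width": opening from 0.0 (shut) to 1.0 (fully open).
Only numpy, scipy, OpenCV 4.12 (cv2) and the standard library are available. Lean on these libraries where they do the work, as an engineer would, in place of code of your own. Each camera call takes 0.05 s, during which the arm holds its last target. There are 200 camera calls.

## Working session

There is one attempt and no reset: what is moved stays moved. The work goes in short steps, Python scripts to look and compute and a shell command to move; the robot and the scene stay as the last step left them, time stands still between calls to the robot, and variables do not carry over. Pictures are saved under pics/ and viewed, about 12 in all and at most 16, crops included, and the job is handed in when it is done.

```bash
ls; mkdir -p pics; python3 - <<'E'
from station import status, snapshot, bot
import cv2
s=status.state()
print({k:s[k] for k in ("time_s","position","tcp_rot","width")},bot.grasp_offset)
for n in("top","side"):
    d=snapshot(n);print(n,d["camera_matrix"],d["R"],d["t"])
    cv2.imwrite(f"pics/{n}0.png",d["pixels"][:,:,::-1])
E
```

```text
pics
{'time_s': 0.0, 'position': array([ 0.21248437, -0.47982244,  0.23820091]), 'tcp_rot': array([-1.37715636,  0.89748087, -0.89612695]), 'width': 0.9982544823256497} 0.0187
top [[445.16487715   0.         288.48265432]
 [  0.         445.16487715 208.63203511]
 [  0.           0.           1.        ]] [[ 0.00521925 -0.99998136  0.00316836]
 [-0.98817848 -0.00564306 -0.15320396]
 [ 0.15321899 -0.00233129 -0.98818951]] [-0.01172224  0.58728715  0.88442898]
side [[450.47886211   0.         280.27418738]
 [  0.         450.47886211 208.84804831]
 [  0.           0.           1.        ]] [[-0.89672109 -0.44258085  0.0036709 ]
 [-0.30998384  0.62210062 -0.71895817]
 [ 0.31591345 -0.64584287 -0.69504365]] [0.48917278 0.21356595 0.84695455]
```

View pics/top0.png

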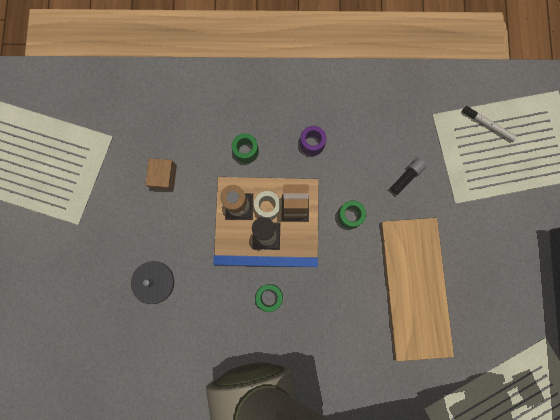

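View pics/side0.png

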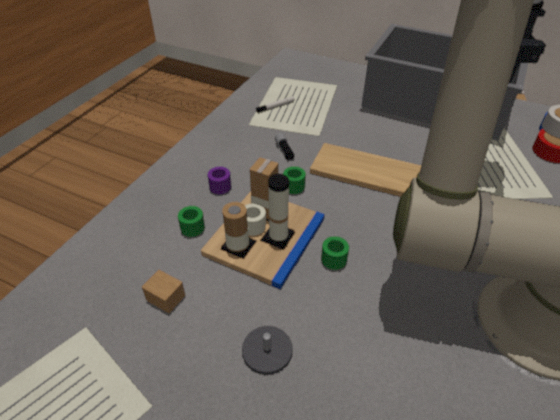

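```bash
cat > h.py <<'E'
import numpy as np, cv2
from station import status, snapshot, bot
from scipy.spatial.transform import Rotation as Ro
def ray(d,uv,z):
    uv=np.atleast_2d(uv).astype(float)
    k=np.c_[uv,np.ones(len(uv))]@np.linalg.inv(d["camera_matrix"]).T@d["R"]
    c=-d["R"].T@d["t"]
    return (c+k*((z-c[2])/k[:,2])[:,None])[:,:2]
def proj(d,X):
    p=(np.atleast_2d(X)@d["R"].T+d["t"])@d["camera_matrix"].T
    return p[:,:2]/p[:,2:]
def rect(d,mask,z):  # metric min-area rectangle of largest contour
    c=max(cv2.findContours(mask,cv2.RETR_EXTERNAL,cv2.CHAIN_APPROX_NONE)[0],key=cv2.contourArea)
    return cv2.minAreaRect((ray(d,c[:,0],z)*1000).astype(np.float32))
E
python3 - <<'E'
from h import *
s=status.state();print(Ro.from_rotvec(s["tcp_rot"]).as_matrix().round(3))
d=snapshot("top");im=d["pixels"];hsv=cv2.cvtColor(im,cv2.COLOR_RGB2HSV)
wood=cv2.inRange(hsv,(8,60,90),(25,255,255));blue=cv2.inRange(hsv,(105,120,60),(125,255,255))
def roi(m,a,b,c,e):
    o=np.zeros_like(m);o[b:e,a:c]=m[b:e,a:c];return o
k=np.ones((3,3),np.uint8)
W=roi(wood,370,200,470,375);print("plank",rect(d,cv2.morphologyEx(W,cv2.MORPH_OPEN,k),.018))
B=roi(wood|blue,200,170,330,275);print("board",rect(d,cv2.morphologyEx(B,cv2.MORPH_CLOSE,np.ones((5,5),np.uint8)),.018))
print("blue",rect(d,blue,.018))
g=cv2.cvtColor(im,cv2.COLOR_RGB2GRAY)
S=roi(cv2.inRange(g,0,72),120,250,185,315);c=max(cv2.findContours(S,0,1)[0],key=cv2.contourArea)
print("stand",rect(d,S,.012),cv2.contourArea(c))
R=roi(cv2.inRange(hsv,(0,0,150),(179,70,255)),245,185,290,222);print("roll",rect(d,R,.063))
P=roi(cv2.inRange(g,120,255),135,275,160,290);print("post",rect(d,P,.052))
# crops
a=cv2.resize(im[165:315,120:330],None,fx=3.8,fy=3.8,interpolation=2)
cv2.imwrite("pics/c1.png",a[:,:,::-1])
E
```

```text
[[ 0.405 -0.     0.914]
 [-0.914  0.001  0.405]
 [-0.001 -1.     0.   ]]
plank ((426.16302490234375, -278.1734619140625), (289.6083679199219, 119.72858428955078), 4.326310634613037)
board ((565.265380859375, 38.46434020996094), (219.72972106933594, 190.3479461669922), 88.86841583251953)
blue ((479.6578369140625, 40.26420593261719), (219.54171752929688, 18.880165100097656), 89.04069519042969)
stand ((434.44464111328125, 278.34100341796875), (87.88262176513672, 88.44793701171875), 2.5731446743011475) 1383.0
roll ((595.0907592773438, 37.735107421875), (52.032798767089844, 49.287784576416016), 0.5057297945022583)
post ((433.7339782714844, 277.3955383300781), (5.9760942459106445, 6.1487321853637695), 0.2976073622703552)
```

View pics/c1.png

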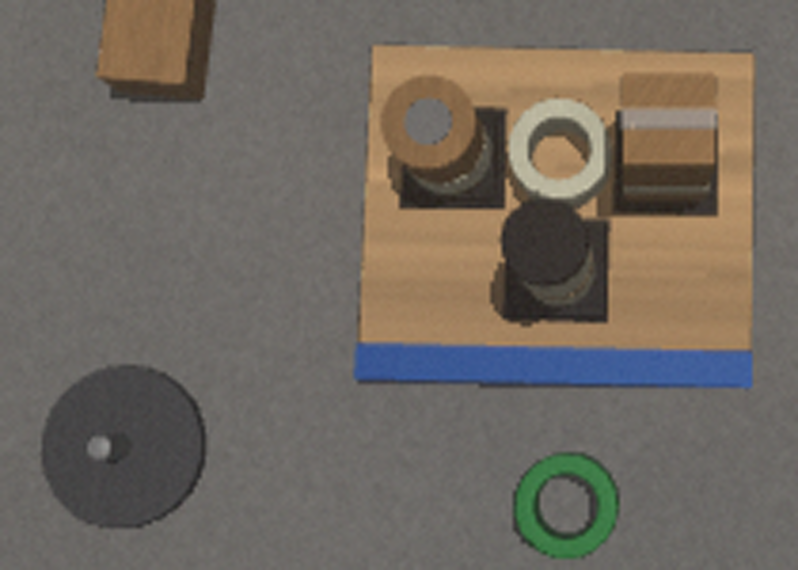

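The front pad holds tall_tube (cap at 263,229), the left pad short_tube (top at 233,197) and the right pad square_box (top at 296,196).

Roll candidates are off-white at (267,204), green at (245,148), (352,214) and (268,298), and purple at (313,139). Only the off-white one lies on the board between the pieces, and the enlarged crop confirms it. The stand is at (152,283).

```bash
cat >> h.py <<'E'
import json
BY,PY=-1.1,4.3   # board, plank yaw (deg)
def fr(o,yaw,p):
    a=np.deg2rad(yaw);return np.array(o)+np.array([[np.cos(a),-np.sin(a)],[np.sin(a),np.cos(a)]])@np.array(p)
B=lambda x,y:fr((565.3,38.5),BY,(x,y))
P=lambda x,y:fr((426.2,-278.2),PY,(x,y))
T=dict(tall=B(-32,0),box=B(30,-60),short=B(30,60),roll=np.array((595.2,37.8)),stand=np.array((434.,277.8)),
 pt=P(95,0),pb=P(0,0),ps=P(-95,0))
def go(name,z,yaw):
    "turn about tool y, then shift x,y,z in the turned tool frame, to TCP height z mm, jaws across frame of given yaw"
    s=status.state();R=Ro.from_rotvec(s["tcp_rot"]);x=R.as_matrix()[:,0]
    turn=(yaw-90-np.degrees(np.arctan2(x[1],x[0]))+180)%360-180
    R2=Ro.from_euler("z",turn,degrees=True)*R
    p=np.r_[T[name],z]-s["position"]*1000
    print(name,"turn",round(-turn,1),"xyz",R2.inv().apply(p).round(1),"pos",(s["position"]*1000).round(1),"w",round(s["width"],3),"F",s["ft_force"].round(1),"t",round(s["time_s"],1))
E
python3 - <<'E'
from h import *
d=snapshot("top")
for n,uv,z in(("tall",(263.4,228.7),.178),("short",(233.2,197.1),.123),("box",(295.8,196),.148)):print(n,T[n].round(1),(ray(d,uv,z)*1000).round(1))
go("tall",238,BY)
E
python3 -m inch '100 0 0 0 8.3;100 0 0 0 8.3;100 0 0 0 8.3;100 -37.5 0 22.2 0;100 -37.5 0 22.2 0;100 -37.5 0 22.2 0;100 -37.5 0 22.2 0;100 -37.5 0 22.2 0;100 -37.5 0 22.2 0;100 -37.5 0 22.2 0;100 -37.5 0 22.2 0;100 -37.5 0 22.2 0;100 -37.5 0 22.2 0;100 -37.5 0 22.2 0;100 -37.5 0 22.2 0;100 -37.5 0 22.2 0;100 -37.5 0 22.2 0;100 0 0 0 0'
python3 - <<'E'
from h import *
go("tall",131,BY)
d=snapshot("side");cv2.imwrite("pics/s1.png",d["pixels"][:,:,::-1])
E
```

```text
tall [533.3  39.1] [[530.5  36.1]]
short [596.4  97.9] [[597.1  97.9]]
box [594.1 -22.1] [[595.3 -21.8]]
tall turn 25.0 xyz [-525.1    0.8  310.8] pos [ 212.5 -479.9  238.4] w 0.998 F [ 0.4 -0.3 -0.1] t 0.2
time_s: 2.45
position: [0.5331, 0.0413, 0.2382]
tcp_rot: [-1.203, 1.221, -1.219]
ft_force: [-0.7, -0.4, -0.4]
width: 1.001
tall turn 0.3 xyz [  2.2 107.2   0.3] pos [533.1  41.3 238.2] w 1.001 F [-0.7 -0.4 -0.4] t 2.5
```

View pics/s1.png

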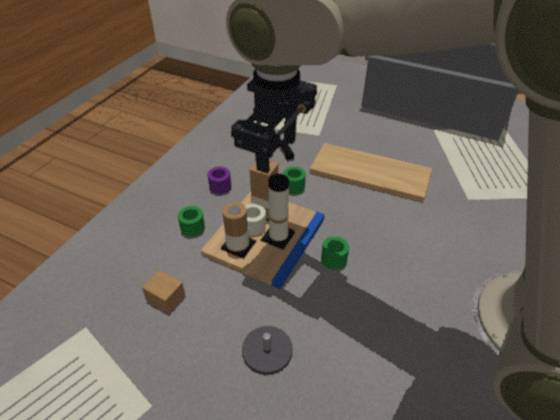

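The gripper is above the tall tube (fingers near 265–290,160; cap at 278,182), with its wide body along the jaw axis. I'm descending to grasp it.

```bash
python3 -m inch '100 3.5 20 -1 0.3;100 0 30 0 0;100 0 30 0 0;100 0 27 0 0;100 0 0 0 0;30 0 0 0 0;30 0 0 0 0;30 0 0 0 0;30 0 0 0 0;30 0 0 0 0;30 0 0 0 0' 25
python3 -m inch '30 0 -5 0 0;30 0 -15 0 0;30 0 -30 0 0;30 0 -30 0 0;30 0 -30 0 0;30 0 -30 0 0;30 0 -25 0 0;30 0 0 0 0' 25
python3 - <<'E'
from h import *
go("pt",296,PY)
E
```

```text
time_s: 3.88
position: [0.5316, 0.0359, 0.1317]
tcp_rot: [-1.198, 1.226, -1.226]
ft_force: [0.3, 1.1, 1.0]
width: 0.449
time_s: 4.88
position: [0.532, 0.0358, 0.2989]
tcp_rot: [-1.196, 1.223, -1.228]
ft_force: [0.2, 0.1, -1.9]
width: 0.447
pt turn -5.6 xyz [305.2   2.9 -34. ] pos [532.   35.8 298.9] w 0.447 F [ 0.2  0.1 -1.9] t 4.9
```

```bash
python3 -m inch '30 0 0 0 -5.6;30 15 0 -2 0;30 30 0 -3 0;30 30 0 -3 0;30 30 0 -4 0;30 30 0 -4 0;30 30 0 -4 0;30 30 0 -4 0;30 30 0 -3 0;30 30 0 -3 0;30 30 0 -3 0;30 20 0 -1 0;30 0 0 0 0;30 0 0 0 0'
python3 - <<'E'
from h import *
go("pt",132,PY)
E
```

```text
time_s: 6.62
position: [0.5205, -0.2701, 0.2967]
tcp_rot: [-1.243, 1.154, -1.154]
ft_force: [0.3, 0.1, -1.6]
width: 0.445
pt turn -0.0 xyz [  1.  164.7   0.4] pos [ 520.5 -270.1  296.7] w 0.445 F [ 0.3  0.1 -1.6] t 6.6
```

```bash
python3 -m inch '30 1 25 0 0;30 0 35 0 0;30 0 35 0 0;30 0 35 0 0;30 0 20 0 0;30 0 10 0 0;30 0 4 0 0;30 0 0 0 0'
python3 - <<'E'
from h import *
go("pt",132,PY)
E
```

```text
time_s: 7.62
position: [0.5208, -0.2718, 0.1333]
tcp_rot: [-1.244, 1.153, -1.155]
ft_force: [0.4, 0.0, -1.4]
width: 0.444
pt turn -0.0 xyz [-0.7  1.3  0.2] pos [ 520.8 -271.8  133.3] w 0.444 F [ 0.4  0.  -1.4] t 7.6
```

```bash
python3 -m inch '30 0 1.5 0 0;30 0 0.5 0 0;30 0 0 0 0'
python3 -m inch '60 0 0 0 0;100 0 0 0 0;100 0 0 0 0;100 0 0 0 0;100 0 -20 0 0;100 0 -40 0 0;100 0 -40 0 0;100 0 -10 0 0;100 0 0 0 0'
python3 - <<'E'
from h import *
go("box",240,BY)
d=snapshot("side");cv2.imwrite("pics/s2.png",d["pixels"][:,:,::-1])
E
```

```text
time_s: 8.0
position: [0.5209, -0.272, 0.1317]
tcp_rot: [-1.243, 1.153, -1.155]
ft_force: [0.1, 1.8, 4.9]
width: 0.449
time_s: 9.12
position: [0.5204, -0.2718, 0.2401]
tcp_rot: [-1.244, 1.154, -1.154]
ft_force: [-1.0, -0.0, -0.6]
width: 1.001
box turn 5.4 xyz [-2.511e+02  2.000e-01  6.890e+01] pos [ 520.4 -271.8  240.1] w 1.001 F [-1.  -0.  -0.6] t 9.1
```

View pics/s2.png

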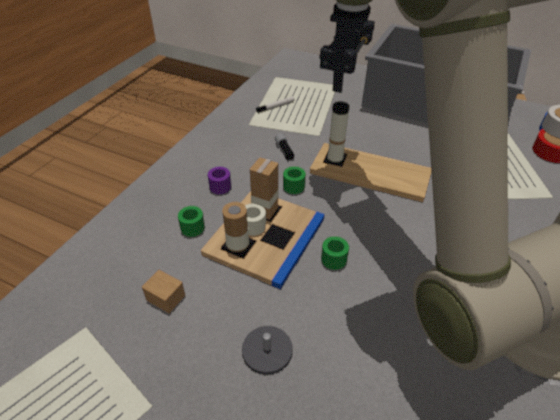

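The tall tube stands upright at the far end of the plank (338,130), and the other pieces are unmoved. Next is the box.

```bash
python3 -m inch '100 0 0 0 5.4;100 -16 0 5 0;100 -30 0 8 0;100 -30 0 8 0;100 -30 0 8 0;100 -30 0 8 0;100 -30 0 8 0;100 -30 0 8 0;100 -30 0 8 0;100 -25 0 8 0;100 0 0 0 0;100 0 0 0 0'
python3 - <<'E'
from h import *
go("box",99,BY)
E
```

```text
time_s: 10.68
position: [0.5941, -0.0223, 0.2402]
tcp_rot: [-1.201, 1.224, -1.222]
ft_force: [-0.8, 0.0, 0.3]
width: 0.998
box turn 0.0 xyz [ -0.2 141.2   0.2] pos [594.1 -22.3 240.2] w 0.998 F [-0.8  0.   0.3] t 10.7
```

```bash
python3 -m inch '100 0 20 0 0;100 0 30 0 0;100 0 30 0 0;100 0 30 0 0;100 0 21 0 0;100 0 10 0 0;100 0 0 0 0;100 0 0 0 0;30 0 0 0 0;30 0 0 0 0;30 0 0 0 0;30 0 0 0 0;30 0 0 0 0;30 0 0 0 0' 25
python3 -m inch '30 0 -5 0 0;30 0 -15 0 0;30 0 -30 0 0;30 0 -30 0 0;30 0 -30 0 0;30 0 -30 0 0;30 0 -10 0 0;30 0 0 0 0' 25
python3 - <<'E'
from h import *
go("pb",250,PY)
E
```

```text
time_s: 12.42
position: [0.5944, -0.0222, 0.0997]
tcp_rot: [-1.2, 1.224, -1.224]
ft_force: [0.0, 0.7, -0.1]
width: 0.522
time_s: 13.42
position: [0.5943, -0.0222, 0.2498]
tcp_rot: [-1.2, 1.223, -1.224]
ft_force: [0.1, 0.5, -2.6]
width: 0.524
pb turn -5.4 xyz [ 2.427e+02 -2.000e-01 -1.868e+02] pos [594.3 -22.2 249.8] w 0.524 F [ 0.1  0.5 -2.6] t 13.4
```

```bash
python3 -m inch '30 0 0 -15 -5.4;30 12 0 -30 0;30 20 0 -30 0;30 24 0 -28 0;30 26 0 -24 0;30 28 0 -20 0;30 28 0 -14 0;30 28 0 -10 0;30 28 0 -8 0;30 28 0 -5 0;30 20.7 0 -4 0;30 0 0 0 0;30 0 0 0 0'
python3 - <<'E'
from h import *
go("pb",99.7,PY)
E
```

```text
time_s: 15.05
position: [0.425, -0.2762, 0.2494]
tcp_rot: [-1.243, 1.154, -1.153]
ft_force: [0.4, 1.3, -3.3]
width: 0.521
pb turn 0.0 xyz [  2.2 149.7   1.1] pos [ 425.  -276.2  249.4] w 0.521 F [ 0.4  1.3 -3.3] t 15.1
```

```bash
python3 -m inch '30 2 20 1 0;30 0 30 0 0;30 0 30 0 0;30 0 30 0 0;30 0 20 0 0;30 0 12 0 0;30 0 6 0 0;30 0 1.5 0 0;30 0 0 0 0;30 0 0.5 0 0;30 0 0 0 0'
python3 - <<'E'
from h import *
go("pb",99.7,PY)
E
```

```text
time_s: 16.42
position: [0.4262, -0.2789, 0.0999]
tcp_rot: [-1.244, 1.154, -1.154]
ft_force: [0.8, -0.8, -2.6]
width: 0.521
pb turn -0.0 xyz [-0.7  0.2  0.1] pos [ 426.2 -278.9   99.9] w 0.521 F [ 0.8 -0.8 -2.6] t 16.4
```

```bash
python3 -m inch '30 0 0.7 0 0;30 0 0.5 0 0;30 0 0 0 0'
python3 -m inch '60 0 0 0 0;100 0 0 0 0;100 0 0 0 0;100 0 0 0 0;100 0 -20 0 0;100 0 -40 0 0;100 0 -40 0 0;100 0 -40 0 0;100 0 0 0 0'
python3 - <<'E'
from h import *
go("short",220,BY)
E
```

```text
time_s: 16.8
position: [0.4263, -0.2789, 0.0997]
tcp_rot: [-1.244, 1.153, -1.155]
ft_force: [-3.1, 2.7, 8.6]
width: 0.52
time_s: 17.92
position: [0.4268, -0.2795, 0.2411]
tcp_rot: [-1.244, 1.149, -1.159]
ft_force: [-1.3, 0.5, -0.7]
width: 1.0
short turn 5.4 xyz [-380.7   20.   162.3] pos [ 426.8 -279.5  241.1] w 1.0 F [-1.3  0.5 -0.7] t 17.9
```

```bash
python3 -m inch '100 -14 0 7 5.4;100 -30 0 13 0;100 -30 0 13 0;100 -30 0 13 0;100 -30 0 13 0;100 -30 0 13 0;100 -30 0 13 0;100 -30 0 13 0;100 -30 0 13 0;100 -30 0 13 0;100 -30 0 13 0;100 -30 0 13 0;100 -30 0 13 0;100 -5 0 1 0;100 0 20 0 0;100 0 0 0 0;100 0 0 0 0'
python3 - <<'E'
from h import *
go("short",74,BY)
d=snapshot("side");cv2.imwrite("pics/s3.png",d["pixels"][:,:,::-1])
E
```

```text
time_s: 20.05
position: [0.5962, 0.097, 0.2189]
tcp_rot: [-1.199, 1.224, -1.224]
ft_force: [0.2, 0.5, 0.3]
width: 1.001
short turn -0.1 xyz [ -0.9 144.9   0.2] pos [596.2  97.  218.9] w 1.001 F [0.2 0.5 0.3] t 20.1
```

View pics/s3.png

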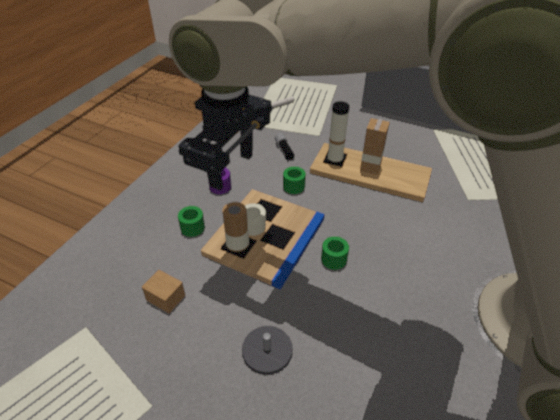

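Tall tube (338,130) and box (375,145) both stand upright on the plank. The gripper is above the short tube (235,228).

```bash
python3 -m inch '100 -0.9 20 0 0;100 0 30 0 0;100 0 30 0 0;100 0 30 0 0;100 0 22 0 0;100 0 12 0 0;100 0 1 0 0;100 0 0 0 0;30 0 0 0 0;30 0 0 0 0;30 0 0 0 0;30 0 0 0 0;30 0 0 0 0;30 0 0 0 0' 25
python3 -m inch '30 0 -5 0 0;30 0 -15 0 0;30 0 -30 0 0;30 0 -30 0 0;30 0 -30 0 0;30 0 -30 0 0;30 0 -10 0 0;30 0 0 0 0' 25
python3 - <<'E'
from h import *
go("ps",226,PY)
E
```

```text
time_s: 21.85
position: [0.5962, 0.0985, 0.0735]
tcp_rot: [-1.2, 1.224, -1.223]
ft_force: [0.4, 0.7, -0.0]
width: 0.538
time_s: 22.85
position: [0.5961, 0.0984, 0.2237]
tcp_rot: [-1.2, 1.223, -1.224]
ft_force: [0.5, -0.4, -2.1]
width: 0.539
ps turn -5.4 xyz [ 362.8   -2.4 -292.7] pos [596.1  98.4 223.7] w 0.539 F [ 0.5 -0.4 -2.1] t 22.9
```

```bash
python3 -m inch '30 0 0 -20 -5.4;30 15 0 -25 0;30 24 0 -25 0;30 27 0 -25 0;30 27 0 -25 0;30 27 0 -25 0;30 27 0 -25 0;30 27 0 -20 0;30 27 0 -20 0;30 27 0 -20 0;30 27 0 -16 0;30 27 0 -14 0;30 27 0 -12 0;30 27 0 -10 0;30 27 0 -10 0;30 0 0 0 0;30 0 0 0 0'
python3 - <<'E'
from h import *
go("ps",73.5,PY)
E
```

```text
time_s: 24.98
position: [0.3319, -0.2827, 0.2228]
tcp_rot: [-1.243, 1.155, -1.152]
ft_force: [-0.1, -0.1, -2.4]
width: 0.541
ps turn -0.0 xyz [  2.8 149.3  -0.5] pos [ 331.9 -282.7  222.8] w 0.541 F [-0.1 -0.1 -2.4] t 25.0
```

```bash
python3 -m inch '30 2.8 20 -0.5 0;30 0 30 0 0;30 0 30 0 0;30 0 30 0 0;30 0 20 0 0;30 0 12 0 0;30 0 5 0 0;30 0 1.5 0 0;30 0 0 0 0;30 0 1 0 0;30 0 0 0 0'
```

```text
time_s: 26.35
position: [0.3318, -0.2864, 0.0742]
tcp_rot: [-1.244, 1.154, -1.154]
ft_force: [0.4, 0.5, -2.5]
width: 0.541
```

```bash
python3 -m inch '30 0 0.7 0 0;30 0 0.7 0 0;30 0 0 0 0'
python3 -m inch '60 0 0 0 0;100 0 0 0 0;100 0 0 0 0;100 0 0 0 0;100 0 -20 0 0;100 0 -40 0 0;100 0 -40 0 0;100 0 -40 0 0;100 0 0 0 0'
python3 - <<'E'
from h import *
go("roll",150,BY)
d=snapshot("top");im=d["pixels"];hsv=cv2.cvtColor(im,cv2.COLOR_RGB2HSV)
m=cv2.inRange(hsv,(0,0,140),(179,70,255));o=np.zeros_like(m);o[180:230,240:295]=m[180:230,240:295]
print(rect(d,o,.063))
cv2.imwrite("pics/t2.png",im[:,:,::-1])
E
```

```text
time_s: 26.72
position: [0.3319, -0.2864, 0.0734]
tcp_rot: [-1.244, 1.154, -1.154]
ft_force: [-1.9, 3.7, 9.3]
width: 0.541
time_s: 27.85
position: [0.3324, -0.2872, 0.2149]
tcp_rot: [-1.245, 1.15, -1.159]
ft_force: [-0.7, 0.1, -0.4]
width: 1.001
roll turn 5.4 xyz [-330.2   64.1  256.4] pos [ 332.4 -287.2  214.9] w 1.001 F [-0.7  0.1 -0.4] t 27.9
((595.11083984375, 36.651222229003906), (52.83986282348633, 52.43669509887695), 45.31149673461914)
```

View pics/t2.png

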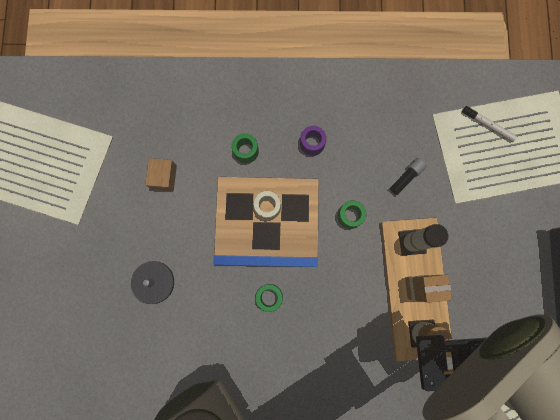

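All three stand on the plank at about (425,240), (428,288) and (425,332). The roll is alone on the board at (267,205) with the three pads empty, so I'm moving to it.

```bash
python3 -m inch '100 0 -15 0 5.4;100 -15 -10 10 0;100 -24 0 18 0;100 -24 0 18 0;100 -24 0 18 0;100 -24 0 18 0;100 -24 0 18 0;100 -24 0 18 0;100 -24 0 18 0;100 -24 0 18 0;100 -24 0 18 0;100 -24 0 18 0;100 -24 0 18 0;100 -24 0 18 0;100 -24 0 18 0;100 -27.2 0 30.4 0;100 0 40 0 0;100 0 40 0 0;100 0 0 0 0'
python3 - <<'E'
from h import *
T["roll"]=np.array((595.2,37))
go("roll",26,BY)
E
```

```text
time_s: 30.28
position: [0.6112, 0.0626, 0.1536]
tcp_rot: [-1.205, 1.23, -1.219]
ft_force: [0.7, -0.2, 0.5]
width: 1.0
roll turn -0.0 xyz [ 26.  127.8 -14.5] pos [611.2  62.6 153.6] w 1.0 F [ 0.7 -0.2  0.5] t 30.3
```

```bash
python3 -m inch '100 13 0 -7 0;100 13 20 -7.5 0;100 0 30 0 0;100 0 30 0 0;100 0 25 0 0;100 0 15 0 0;100 0 7 0 0;100 0 0 0 0;100 0 0 0 0'
python3 - <<'E'
from h import *
T["roll"]=np.array((595.2,37))
go("roll",26,BY)
E
```

```text
time_s: 31.4
position: [0.5985, 0.0367, 0.0316]
tcp_rot: [-1.199, 1.222, -1.224]
ft_force: [-0.0, -0.4, 0.6]
width: 0.998
roll turn -0.0 xyz [-0.3  5.5 -3.3] pos [598.5  36.7  31.6] w 0.998 F [-0.  -0.4  0.6] t 31.4
```

```bash
python3 -m inch '100 0 3 -3.3 0;100 0 2.5 0 0;100 0 0 0 0;40 0 0 0 0;40 0 0 0 0;40 0 0 0 0;40 0 0 0 0;40 0 0 0 0;40 0 0 0 0' 25
python3 -m inch '40 0 -5 0 0;40 0 -15 0 0;40 0 -30 0 0;40 0 -30 0 0;40 0 -20 0 0;40 0 0 0 0' 25
python3 - <<'E'
from h import *
go("stand",125,BY)
E
```

```text
time_s: 32.52
position: [0.5947, 0.0368, 0.0251]
tcp_rot: [-1.2, 1.224, -1.224]
ft_force: [0.9, -1.6, 0.9]
width: 0.619
time_s: 33.28
position: [0.5955, 0.0368, 0.1273]
tcp_rot: [-1.197, 1.22, -1.226]
ft_force: [0.7, -0.3, -0.8]
width: 0.619
stand turn -0.0 xyz [-237.9    1.5 -166.1] pos [595.5  36.8 127.3] w 0.619 F [ 0.7 -0.3 -0.8] t 33.3
```

```bash
python3 -m inch '40 -12 0 -8 0;40 -24 0 -17 0;40 -24 0 -17 0;40 -24 0 -17 0;40 -24 0 -17 0;40 -24 0 -17 0;40 -24 0 -17 0;40 -24 0 -17 0;40 -24 0 -17 0;40 -24 0 -17 0;40 -9.9 0 -5.1 0;40 0 0 0 0;40 0 0 0 0'
python3 - <<'E'
from h import *
go("stand",80,BY)
d=snapshot("side")
im=cv2.resize(d["pixels"][230:400,150:390],None,fx=3.3,fy=3.3,interpolation=2);cv2.imwrite("pics/s4.png",im[:,:,::-1])
E
```

```text
time_s: 34.9
position: [0.4336, 0.2774, 0.1249]
tcp_rot: [-1.2, 1.224, -1.224]
ft_force: [0.3, 0.2, -1.2]
width: 0.615
stand turn -0.1 xyz [-0.5 44.9  0.4] pos [433.6 277.4 124.9] w 0.615 F [ 0.3  0.2 -1.2] t 34.9
```

View pics/s4.png

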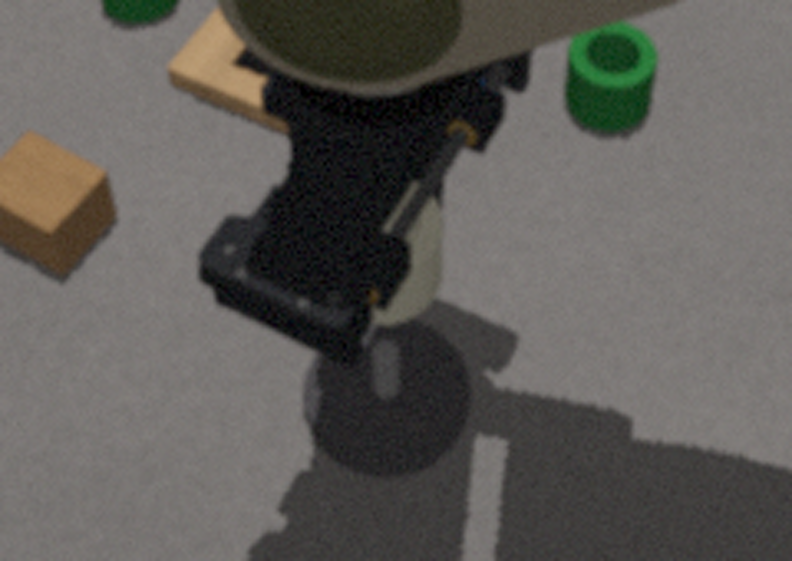

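The roll hangs directly above the post (385,365 in the crop), well clear of it. I'm lowering it while watching the force.

```bash
python3 -m inch '40 -0.5 20 0.4 0;40 0 20 0 0;40 0 10 0 0;40 0 10 0 0;40 0 0 0 0'
python3 -m inch '40 0 10 0 0;40 0 10 0 0;40 0 10 0 0;40 0 10 0 0;40 0 4 0 0;40 0 0 0 0'
```

```text
time_s: 35.58
position: [0.4337, 0.2782, 0.0648]
tcp_rot: [-1.2, 1.224, -1.224]
ft_force: [0.4, -0.3, -1.3]
width: 0.616
time_s: 36.33
position: [0.4336, 0.2784, 0.0209]
tcp_rot: [-1.2, 1.224, -1.224]
ft_force: [-0.4, 0.6, -0.1]
width: 0.621
```

```bash
python3 -m inch '40 0 1 0 0;40 0 0.7 0 0;40 0 0 0 0'
python3 -m inch '70 0 0 0 0;100 0 0 0 0;100 0 0 0 0;100 0 0 0 0;100 0 -15 0 0;100 0 -30 0 0;100 0 -30 0 0;100 0 -30 0 0;100 30 -30 30 0;100 50 -40 20 0;100 50 -30 0 0;100 0 0 0 0'
python3 - <<'E'
from h import *
go("ps",215,PY)
d=snapshot("top")
im=cv2.resize(d["pixels"][240:320,90:250],None,fx=4,fy=4,interpolation=2);cv2.imwrite("pics/t3.png",im[:,:,::-1])
d=snapshot("side")
im=cv2.resize(d["pixels"][300:390,200:330],None,fx=5,fy=5,interpolation=2);cv2.imwrite("pics/s5.png",im[:,:,::-1])
E
```

```text
time_s: 36.7
position: [0.4337, 0.2784, 0.0195]
tcp_rot: [-1.2, 1.224, -1.224]
ft_force: [0.4, -0.1, -0.5]
width: 0.613
time_s: 38.2
position: [0.4808, 0.1487, 0.2248]
tcp_rot: [-1.194, 1.223, -1.229]
ft_force: [0.1, 0.3, -0.8]
width: 1.002
ps turn -5.6 xyz [ 421.6    8.8 -181.5] pos [480.8 148.7 224.8] w 1.002 F [ 0.1  0.3 -0.8] t 38.2
```

View pics/s5.png

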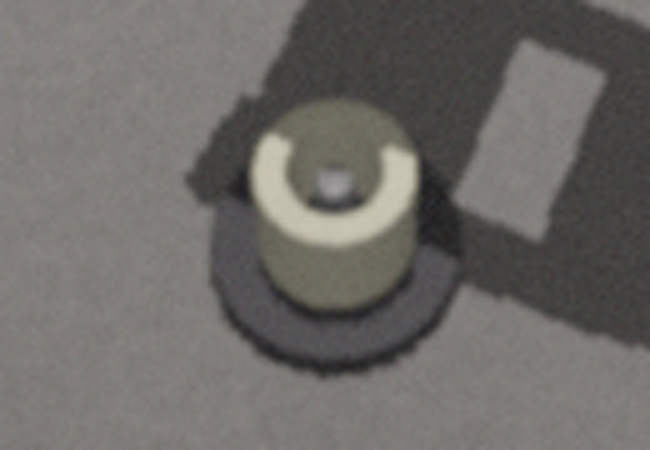

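The roll sits flat on the base with the post centred in its hole (335,183 in the crop). Next I return the short tube.

```bash
python3 -m inch '100 0 0 -6 -5.6;100 15 5 -12 0;100 28 0 -13 0;100 28 0 -13 0;100 28 0 -13 0;100 28 0 -13 0;100 28 0 -13 0;100 28 0 -12 0;100 28 0 -12 0;100 28 0 -12 0;100 28 0 -12 0;100 28 0 -12 0;100 28 0 -12 0;100 28 0 -12 0;100 28 0 -12 0;100 28 0 -12 0;100 14 0 0 0;100 0 0 0 0;100 0 0 0 0'
python3 - <<'E'
from h import *
T["ps"]=np.array((331.9,-286.4))
go("ps",73.5,PY)
E
```

```text
time_s: 40.67
position: [0.3228, -0.2821, 0.2165]
tcp_rot: [-1.245, 1.151, -1.15]
ft_force: [0.5, 0.1, -0.1]
width: 0.999
ps turn 0.3 xyz [  5.1 143.    8.8] pos [ 322.8 -282.1  216.5] w 0.999 F [ 0.5  0.1 -0.1] t 40.7
```

```bash
python3 -m inch '100 5 0 8.8 0.3;100 0 20 0 0;100 0 30 0 0;100 0 30 0 0;100 0 30 0 0;100 0 20 0 0;100 0 10 0 0;100 0 3 0 0;100 0 0 0 0;100 0 0 0 0;30 0 0 0 0;30 0 0 0 0;30 0 0 0 0;30 0 0 0 0;30 0 0 0 0;30 0 0 0 0' 25
python3 -m inch '30 0 -5 0 0;30 0 -15 0 0;30 0 -30 0 0;30 0 -30 0 0;30 0 -30 0 0;30 0 -30 0 0;30 0 -10 0 0;30 0 0 0 0' 25
python3 - <<'E'
from h import *
T["short"]=np.array((596.2,98.5))
go("short",225,BY)
E
```

```text
time_s: 42.68
position: [0.3314, -0.2873, 0.0736]
tcp_rot: [-1.243, 1.156, -1.155]
ft_force: [-0.9, 1.7, -1.3]
width: 0.54
time_s: 43.68
position: [0.3314, -0.2874, 0.2234]
tcp_rot: [-1.243, 1.155, -1.155]
ft_force: [-0.1, -0.1, -2.7]
width: 0.539
short turn 5.3 xyz [-390.9   -1.6  257.3] pos [ 331.4 -287.4  223.4] w 0.539 F [-0.1 -0.1 -2.7] t 43.7
```

```bash
python3 -m inch '30 -13 0 5.3 5.3;30 -27 0 12 0;30 -27 0 14 0;30 -27 0 16 0;30 -27 0 18 0;30 -27 0 18 0;30 -27 0 20 0;30 -27 0 20 0;30 -27 0 20 0;30 -27 0 20 0;30 -27 0 20 0;30 -27 0 20 0;30 -27 0 18 0;30 -27 0 18 0;30 -27 0 18 0;30 0 0 0 0;30 0 0 0 0'
python3 - <<'E'
from h import *
T["short"]=np.array((596.2,98.5))
go("short",73.7,BY)
E
```

```text
time_s: 45.8
position: [0.5946, 0.0985, 0.2224]
tcp_rot: [-1.202, 1.225, -1.223]
ft_force: [-0.1, -0.3, -2.2]
width: 0.542
short turn -0.0 xyz [-1.000e-01  1.487e+02  1.900e+00] pos [594.6  98.5 222.4] w 0.542 F [-0.1 -0.3 -2.2] t 45.8
```

```bash
python3 -m inch '30 0 20 1.9 0;30 0 30 0 0;30 0 30 0 0;30 0 30 0 0;30 0 20 0 0;30 0 12 0 0;30 0 5 0 0;30 0 1 0 0;30 0 0 0 0;30 0 0.7 0 0;30 0 0 0 0'
```

```text
time_s: 47.18
position: [0.5971, 0.0989, 0.0752]
tcp_rot: [-1.2, 1.223, -1.224]
ft_force: [-0.6, 1.0, -2.7]
width: 0.537
```

```bash
python3 -m inch '30 0 1.2 0 0;30 0 0.8 0 0;30 0 0.6 0 0;30 0 0 0 0'
python3 -m inch '60 0 0 0 0;100 0 0 0 0;100 0 0 0 0;100 0 0 0 0;100 0 -20 0 0;100 0 -40 0 0;100 0 -40 0 0;100 0 -40 0 0;100 0 -20 0 0;100 0 0 0 0'
python3 - <<'E'
from h import *
T["pb"]=np.array((426.3,-278.9))
go("pb",235,PY)
E
```

```text
time_s: 47.68
position: [0.5973, 0.099, 0.0735]
tcp_rot: [-1.199, 1.223, -1.224]
ft_force: [-3.2, 1.7, 7.0]
width: 0.54
time_s: 48.92
position: [0.5975, 0.0989, 0.2336]
tcp_rot: [-1.198, 1.221, -1.225]
ft_force: [-0.2, -0.1, -0.6]
width: 0.999
pb turn -5.4 xyz [ 363.9   -2.  -199. ] pos [597.5  98.9 233.6] w 0.999 F [-0.2 -0.1 -0.6] t 48.9
```

```bash
python3 -m inch '100 0 0 0 -5.4;100 28 0 -15.3 0;100 28 0 -15.3 0;100 28 0 -15.3 0;100 28 0 -15.3 0;100 28 0 -15.3 0;100 28 0 -15.3 0;100 28 0 -15.3 0;100 28 0 -15.3 0;100 28 0 -15.3 0;100 28 0 -15.3 0;100 28 0 -15.3 0;100 28 0 -15.3 0;100 28 0 -15.3 0;100 0 0 0 0;100 0 0 0 0'
python3 - <<'E'
from h import *
T["pb"]=np.array((426.3,-278.9))
go("pb",99.7,PY)
E
```

```text
time_s: 50.92
position: [0.4259, -0.2782, 0.2316]
tcp_rot: [-1.243, 1.155, -1.153]
ft_force: [-0.6, 0.1, 0.9]
width: 0.999
pb turn -0.0 xyz [  0.9 131.9   0.4] pos [ 425.9 -278.2  231.6] w 0.999 F [-0.6  0.1  0.9] t 50.9
```

```bash
python3 -m inch '100 0.7 20 0 0;100 0 30 0 0;100 0 30 0 0;100 0 30 0 0;100 0 12 0 0;100 0 8 0 0;100 0 2 0 0;100 0 0 0 0;100 0 0 0 0;30 0 0 0 0;30 0 0 0 0;30 0 0 0 0;30 0 0 0 0;30 0 0 0 0;30 0 0 0 0' 25
python3 -m inch '30 0 -5 0 0;30 0 -15 0 0;30 0 -30 0 0;30 0 -30 0 0;30 0 -30 0 0;30 0 -30 0 0;30 0 -10 0 0;30 0 0 0 0' 25
python3 - <<'E'
from h import *
T["box"]=np.array((594.4,-22.2))
go("box",250,BY)
E
```

```text
time_s: 52.8
position: [0.4259, -0.2796, 0.1003]
tcp_rot: [-1.244, 1.154, -1.154]
ft_force: [-0.3, 0.5, 0.5]
width: 0.519
time_s: 53.8
position: [0.4259, -0.2796, 0.2505]
tcp_rot: [-1.244, 1.154, -1.154]
ft_force: [0.9, -0.3, -2.6]
width: 0.521
box turn 5.4 xyz [-260.6    0.4  163.6] pos [ 425.9 -279.6  250.5] w 0.521 F [ 0.9 -0.3 -2.6] t 53.8
```

```bash
python3 -m inch '30 -12 0 0 5.4;30 -28 0 8 0;30 -28 0 12 0;30 -28 0 16 0;30 -28 0 18 0;30 -28 0 20 0;30 -28 0 20 0;30 -28 0 20 0;30 -28 0 20 0;30 -24.6 0 29.6 0;30 0 0 0 0;30 0 0 0 0'
python3 - <<'E'
from h import *
T["box"]=np.array((594.4,-22.2))
go("box",100,BY)
E
```

```text
time_s: 55.3
position: [0.5929, -0.0225, 0.2492]
tcp_rot: [-1.201, 1.225, -1.222]
ft_force: [-0.8, -0.9, -2.4]
width: 0.523
box turn -0.0 xyz [ -0.3 149.2   1.8] pos [592.9 -22.5 249.2] w 0.523 F [-0.8 -0.9 -2.4] t 55.3
```

```bash
python3 -m inch '30 0 20 1 0;30 0 30 0 0;30 0 30 0 0;30 0 30 0 0;30 0 20 0 0;30 0 12 0 0;30 0 5 0 0;30 0 1 0 0;30 0 0 0 0;30 0 0.7 0 0;30 0 0 0 0'
```

```text
time_s: 56.68
position: [0.5945, -0.0223, 0.1019]
tcp_rot: [-1.2, 1.223, -1.224]
ft_force: [-0.2, 0.6, -2.1]
width: 0.518
```

```bash
python3 -m inch '30 0 1 0 0;30 0 0.8 0 0;30 0 0.6 0 0;30 0 0 0 0'
python3 -m inch '60 0 0 0 0;100 0 0 0 0;100 0 0 0 0;100 0 0 0 0;100 0 -20 0 0;100 0 -40 0 0;100 0 -40 0 0;100 0 -40 0 0;100 0 0 0 0'
python3 - <<'E'
from h import *
T["pt"]=np.array((520.9,-272))
go("pt",242,PY)
E
```

```text
time_s: 57.18
position: [0.5947, -0.0223, 0.1003]
tcp_rot: [-1.199, 1.223, -1.224]
ft_force: [-2.7, 0.9, 6.2]
width: 0.521
time_s: 58.3
position: [0.5954, -0.0225, 0.2423]
tcp_rot: [-1.197, 1.219, -1.227]
ft_force: [-0.0, -0.3, -0.0]
width: 1.001
pt turn -5.4 xyz [ 2.432e+02  1.000e-01 -9.300e+01] pos [595.4 -22.5 242.3] w 1.001 F [-0.  -0.3 -0. ] t 58.3
```

```bash
python3 -m inch '100 0 0 0 -5.4;100 27 0 -10.3 0;100 27 0 -10.3 0;100 27 0 -10.3 0;100 27 0 -10.3 0;100 27 0 -10.3 0;100 27 0 -10.3 0;100 27 0 -10.3 0;100 27 0 -10.3 0;100 27 0 -10.3 0;100 0 0 0 0;100 0 0 0 0'
python3 - <<'E'
from h import *
T["pt"]=np.array((520.9,-272))
go("pt",131.7,PY)
d=snapshot("side");cv2.imwrite("pics/s6.png",d["pixels"][:,:,::-1])
E
```

```text
time_s: 59.8
position: [0.5202, -0.2708, 0.2386]
tcp_rot: [-1.244, 1.155, -1.153]
ft_force: [-0.2, -0.2, -0.5]
width: 0.998
pt turn -0.0 xyz [  1.4 106.9   0.7] pos [ 520.2 -270.8  238.6] w 0.998 F [-0.2 -0.2 -0.5] t 59.8
```

View pics/s6.png

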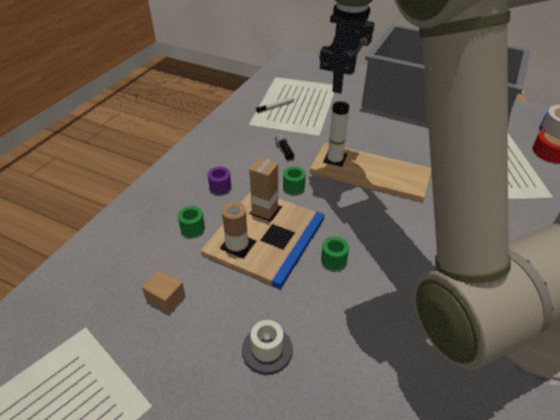

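The short tube (235,230) and box (264,190) are back on their pads, and the roll is on the stand (267,340). The tall tube is last.

```bash
python3 -m inch '100 1.4 20 0.5 0;100 0 30 0 0;100 0 30 0 0;100 0 17 0 0;100 0 8 0 0;100 0 2 0 0;100 0 0 0 0;100 0 0 0 0;30 0 0 0 0;30 0 0 0 0;30 0 0 0 0;30 0 0 0 0;30 0 0 0 0;30 0 0 0 0' 25
python3 -m inch '30 0 -5 0 0;30 0 -15 0 0;30 0 -30 0 0;30 0 -30 0 0;30 0 -30 0 0;30 0 -30 0 0;30 0 -25 0 0;30 0 0 0 0' 25
python3 - <<'E'
from h import *
T["tall"]=np.array((531.8,35.9))
go("tall",298,BY)
E
```

```text
time_s: 61.6
position: [0.5207, -0.2729, 0.1322]
tcp_rot: [-1.244, 1.154, -1.154]
ft_force: [0.0, 0.2, -0.6]
width: 0.449
time_s: 62.6
position: [0.5211, -0.2732, 0.2997]
tcp_rot: [-1.243, 1.15, -1.158]
ft_force: [-0.1, 0.3, -1.3]
width: 0.446
tall turn 5.4 xyz [-309.2    0.7    4.8] pos [ 521.1 -273.2  299.7] w 0.446 F [-0.1  0.3 -1.3] t 62.6
```

```bash
python3 -m inch '30 -12 0 0 5.4;30 -27 0 0.5 0;30 -27 0 0.5 0;30 -27 0 0.5 0;30 -27 0 0.5 0;30 -27 0 0.5 0;30 -27 0 0.5 0;30 -27 0 0.5 0;30 -27 0 0.5 0;30 -27 0 0.5 0;30 -27 0 0.5 0;30 -27 0 0 0;30 0 0 0 0;30 0 0 0 0'
python3 - <<'E'
from h import *
T["tall"]=np.array((531.8,35.9))
go("tall",132,BY)
E
```

```text
time_s: 64.35
position: [0.5305, 0.0354, 0.2967]
tcp_rot: [-1.201, 1.224, -1.223]
ft_force: [0.9, 0.8, -1.4]
width: 0.448
tall turn -0.0 xyz [ -0.6 164.7   1.5] pos [530.5  35.4 296.7] w 0.448 F [ 0.9  0.8 -1.4] t 64.3
```

```bash
python3 -m inch '30 -0.5 20 1 0;30 0 30 0 0;30 0 30 0 0;30 0 30 0 0;30 0 25 0 0;30 0 15 0 0;30 0 8 0 0;30 0 4 0 0;30 0 1 0 0;30 0 0 0 0;30 0 0 0 0'
```

```text
time_s: 65.72
position: [0.5318, 0.0364, 0.1347]
tcp_rot: [-1.2, 1.223, -1.224]
ft_force: [-0.2, 0.2, -1.4]
width: 0.453
```

```bash
python3 -m inch '30 0 1.4 0 0;30 0 0.8 0 0;30 0 0.6 0 0;30 0 0 0 0'
```

```text
time_s: 66.22
position: [0.5319, 0.0364, 0.1322]
tcp_rot: [-1.199, 1.223, -1.224]
ft_force: [-2.5, 1.1, 5.0]
width: 0.451
```

Contact is felt, so I release, rise and back off to the free side.

```bash
python3 -m inch '60 0 0 0 0;100 0 0 0 0;100 0 0 0 0;100 0 0 0 0;100 0 -20 0 0;100 0 -40 0 0;100 0 -40 0 0;100 0 -30 0 0;100 30 0 -10 0;100 50 0 -10 0;100 50 0 -10 0;100 50 0 0 0;100 50 0 0 0;100 50 0 0 0;100 0 0 0 0;100 0 0 0 0'
python3 - <<'E'
from h import *
for n in("top","side"):
    d=snapshot(n);im=d["pixels"];ref=cv2.imread(f"pics/{n}0.png")
    x0,y0=(120,140) if n=="top" else (140,140)
    c=lambda a:cv2.resize(a[y0:y0+240,x0:x0+220],None,fx=1.8,fy=1.8,interpolation=2)
    cv2.imwrite(f"pics/{n}9.png",np.hstack([c(ref),c(im[:,:,::-1])]))
E
```

```text
time_s: 68.22
position: [0.4962, -0.2425, 0.2614]
tcp_rot: [-1.2, 1.224, -1.223]
ft_force: [-0.1, -0.4, -0.5]
width: 1.001
```

View pics/top9.png

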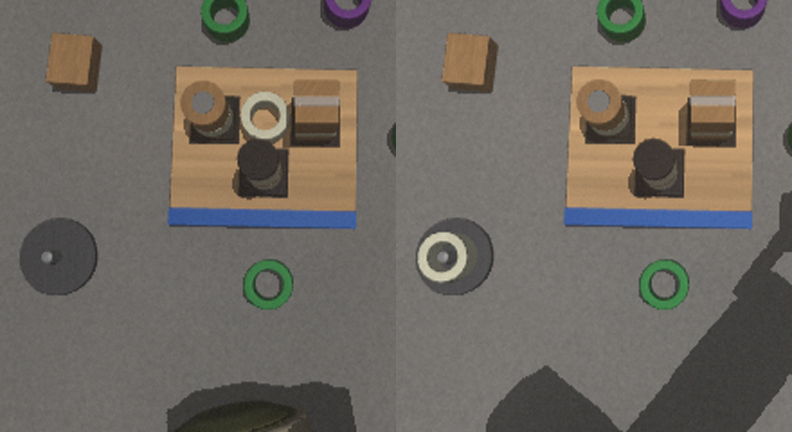

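View pics/side9.png

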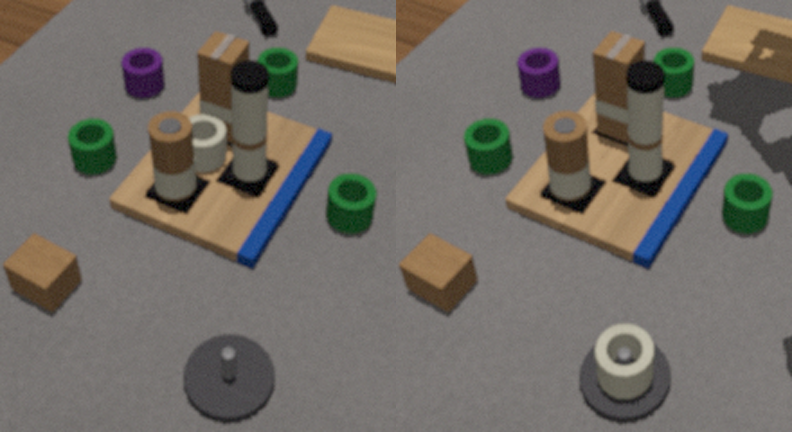

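The before and after views match to about a pixel (offset 396 between the halves): caps at 259,159 and 655,159, short tubes at 203,103 and 599,101, boxes at 317,102 and 713,100. The roll is on the post, and the torch and carton have not moved. Handing in.

```bash
python3 -c "
from station import bot
print(bot.close_job())"
```

```text
the job is handed in; nothing more can be done
None
```

I carried out the whole job in the order asked and handed it in at about 68 s of the 144 s allowed; no verdict was reported.

- **To the plank:** I stood the tall tube, the box and the short tube in a row on the side plank, leaving the roll on the board.
- **Roll:** I then lowered it over the post of the tape stand. The close-up shows it flat on the base with the post about central in the hole.
- **Back to the pads:** I returned the short tube, box and tall tube, in that order.

**Last checks:** The final top and side views, set against the starting ones, show all three pieces upright on their own pads. Each is within about 1–2 pixels (a few mm) of where it stood, judged by eye. The torch and carton look unmoved, and the open gripper is well clear of everything. No check failed. The one disagreement was early: the two estimates of the tall tube's position differed by about 4 mm. I aimed between them, and the jaws closed on it normally.

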